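# Clamp the dye tub and open its child-resistant cap

## Robot

A 6-joint arm with a two-finger parallel gripper is mounted at the origin on the work surface. World frame = base frame: x ahead of the robot, y to its left, z up, the work surface at z = 0. Lengths are in mm, angles in rad, forces in N, time in s.
With the tool pointing down it reaches from about 300 to 775 mm from the base axis. Payload 14.6 kg.
Tool frame: the origin (TCP) lies midway between the tips of the shut fingers; the grasp point (between the pads) lies 19 mm behind it (manip.tcp_to_grasp is the distance from the TCP to the grasp point, in mm); z points along the fingers, x is the direction in which the jaws open and shut, and the axes are right-handed (so a half turn about z gives the same grasp; the last joint's range is limited). The gripper opens to 94 mm and grips with 3 to 60 N. Pads are 16 mm wide; open, the fingers measure 119 mm over their backs; the gripper's body (75 mm by 177 mm) begins 78 mm behind the grasp point.
Start: joints at [1.081, 0.3, 1.521, -0, 1.321, -0.067], TCP at [225.67, 501.56, 205.446] pointing down, gripper open.
Joint ranges: [-3.03, 3.03], [-0.79, 2.21], [0.23, 2.52], [-1.04, 4.18], [0, 3.07], [-2.55, 2.55]. Speed limits (rad/s): [2.22, 2.22, 2.57, 3.14, 3.14, 3.14].

## Interface

Orientations are given as [roll, pitch, yaw] about the fixed x, y, z axes, in that order (R = Rz(yaw) Ry(pitch) Rx(roll)).
In Python, from cell import manip gives the robot as it stands.
- The arm moves only by the tool arm_command, never from a script. Its argument "steps" is a list of rows, each a list of 3 entries, a list of its own where there are three numbers: the opening, from 0 (shut) to 1 (fully open), then the shift along the tool's x, y, z in cm, then the turn about the tool's z in rad. A call has 1 to 5 rows; each row shifts and turns the commanded pose from where the row before left it, along the tool's axes as they then stand; what a row does not reach is not made up. A row lasts 1/12 s, in which the tool goes at most 41.7 mm and 7.16 degrees, less where a joint would pass 70% of its speed; a pose out of reach is approached as far as the arm can. A call with a gripper value outside its range is refused whole. The fingers move at their own pace and stop on an object; "force" is the grip in N (left out, the last holds). Time passes only in rows, so rows that do not move let the fingers close. It gives the time, the measured TCP pose, the force and the opening at its end, in the units of the state.
- manip.read_state(): the state, without advancing time (a new reading comes with each control period).
- manip.camera(name): name is "scene" or "top"; returns (picture, depth): 480x640x3 uint8, red, green, blue; 480x640 float32, mm along the optical axis (not along the pixel's ray), 0 where there is no reading.
- manip.calibration(name): a dict with "fx", "fy", "cx", "cy" (pixels), "R" (3x3) and "t" (3): a world point X has camera coordinates R X + t. Camera axes: x right, y down, z forward; pixel columns grow to the right and rows downward; lengths in mm; the calibration is good to about 2 mm. A picture is of the moment at which its call begins. calibration takes no time and is no camera call.
- manip.sign_off(): hands the job in, once; it reports no verdict.
The state is a dict: "clock": time; "joints": joint angles; "qd": joint speeds; "effort": joint torques, N m; "eef_pos": TCP position; "eef_rot": TCP orientation; "wrist_force": force on the tool from outside, world axes, zero at the start; "moment": the same for the moment, N m; "finger_gap": finger opening in mm.
Only numpy, scipy, OpenCV 4.12 (cv2) and the standard library are available. Lean on these libraries where they do the work, as an engineer would, in place of code of your own. Each camera call takes 0.05 s, during which the arm holds its last target.

## Task

Open the square dye tub that stands in the bench clamp: slide the blue stop along its rail until the tub is held square and snug between the stop and the fixed jaw, then flip the red cam lever all the way down flat to lock the stop. Then press the child-resistant cap down hard and turn it counterclockwise until you feel its stop, without wrenching the tub askew in the clamp, lift it off and set it down gently, the right way up and flat in the white tray, leaving the tub clamped. Do not knock over or shove away any of the jars standing about.

Things in the scene. Friction and masses are not known exactly. Their poses are not given: they have to be found in the camera images.
- fixture: Bench clamp, fixed to the table: wooden board 130 (x) x 330 (y) x 15 mm; origin at the centre of its underside (table level), z up, y along the rail. A low aluminium rail (24 mm wide, top at z = 25 mm) runs along y from y = -20 mm to the board's +y end.
- fixed_jaw (a point): Centre of the top of the dark steel fixed jaw at the board's -y end: 90 mm wide (x), 18 mm thick (y), from the board up to z = 62 mm; its clamping face lies at fixture y = -127 mm and looks to +y. Axes as the fixture's.
- stop (a joint): Slide of the stop on the rail, m. 0 = fully back (its jaw face at fixture y = +50 mm); grows as it goes to fixture -y, towards the tub and fixed jaw (face at y = 50 mm - value). The tub is snug between both jaws at 0.107. About 3 N of friction while the lever is up, and the tub drags with another 2 to 5 N; it stays where left. Start 0 to 0.03.
- stop_knob (a point): Centre of the top of the black upright knob on the blue stop: cylinder 20 mm in diameter, top (this point) at z = 78 mm, foot on the blue block (44 mm wide in x, top at z = 46 mm). It lies 92 mm behind (+y of) the stop's jaw face. Axes as the fixture's. The stop's steel jaw plate is 80 mm wide, 14 mm thick, from z = 26 to 62 mm.
- cam_lever (a joint): Angle of the red cam lever, rad. 0 = up, leaning 0.26 from vertical to fixture +x; grows as it swings over the top to fixture -x: upright at 0.26, flat and locked at 1.83 (end 1.86). Start 0 to 0.25. The cam bites from about 1.2; from there it takes up to about 10 N at the tip, square to the lever. Locked, the stop withstands about 10 N and the lever stays down.
- lever_pivot (a point): Axis of the lever, which lies along fixture y: on the mid-plane of the stop, 66 mm behind (+y of) its jaw face, at z = 51 mm. Axes as the fixture's. The red cam disc around it has 22 mm radius and is 14 mm thick (y).
- lever_tip (a point): Centre of the rounded end of the red lever, 60 mm from the pivot: a cylinder 15 mm in diameter and 16 mm long along y. The lever's shank is 9 mm thick and 13 mm wide (y). z of this point points outward along the lever.
- tub: Amber square tub, 70 x 70 mm, 58 mm high to its flat shoulder, 0.35 to 0.7 kg, loose, standing on the clamp's board, some 8 to 30 mm short of the fixed jaw and up to 0.15 rad askew. Origin at the centre of its underside, z up. Snug in the clamp its centre is at fixture y = -92 mm and its sides are parallel to the jaws; its place along x does not matter.
- cap: Black ribbed round cap, 66 mm in diameter, 24 mm high, about 70 g, loose. Origin at the centre of its lower rim, 64 mm above the tub's underside while locked; z up. Locked, its x is along the tub's x (within 0.05 rad). Press-and-turn: hidden lugs hold it and a spring inside pushes it up; unpressed it neither turns (3 degrees of play) nor lifts. How it opens: see point cap_bar.
- cap_bar (a point): Top centre of the cap's orange grip bar: 56 mm along cap x, 14 mm thick (y), 22 mm high, standing on the flat cap top (46 mm above the cap's origin). Pressed straight down the cap sinks from 6 N on; it must sink 4 mm or more and bottoms at 6 mm with 13 to 15 N. Kept down, turn it counterclockwise from above (up to 0.2 N m): see point cap_centre.
- cap_centre (a point): Centre of the cap's flat top (24 mm above its origin), on the turning axis. From locked, the pressed cap is free to lift after 35 to 76 degrees of turn; this differs each time and cannot be seen. A hidden solid stop ends the turn only 9 degrees later (at 44 to 85 degrees): turn until the stop is felt, then lift. Torque over 0.6 N m there can twist the tub askew in the clamp.
- tray: Shallow white tray, fixed on the table, 130 x 130 mm outside, 16 mm high, walls 5 mm, floor 5 mm thick; origin at the centre of its underside. It stands to the left or right of the clamp; a carton of jars stands on the other side.
- jar_a: Amber jar with black lid, 68 mm in diameter, 90 mm high, loose, behind the clamp; origin at the centre of its underside. To be left alone.
- jar_b: Peach-coloured jar with black lid, 68 mm in diameter, 90 mm high, loose; origin at the centre of its underside. To be left alone.
- jar_c: Small peach-coloured jar with white lid, 56 mm in diameter, 70 mm high, loose; origin at the centre of its underside. To be left alone.
Things that resemble listed ones, but are neither listed nor needed, are in the scene too. Of the things like the cap, leave any that is purple; of the rest the larger one is meant.

How it is judged (in metres and radians):
On the way, in this order (a step that is already met when the one before it is completed fails the run):
1. the tub is snug and square between the stop and the fixed jaw (y of tub in the frame of fixture between -0.096 and -0.088 m and angle between the x axis of tub and the x axis of fixture, either way round below 0.06 rad and value of joint stop above 0.1035 m), for 0.1 s.
2. the cam lever is down flat, with the tub still snug (all of step 1 and value of joint cam_lever above 1.65 rad), for 0.2 s.
3. the cap is pressed down by at least 3 mm (z of cap in the frame of tub below 0.0607 m), for 0.05 s.
4. the cap is off, lifted clear of the clamped tub (all of step 2 and z of cap in the frame of tub above 0.08 m), for 0.1 s.
At the end, for the whole second after the job is handed in: Cap at rest in the tray: centre within 50 mm of the tray centre in tray x and y, rim on its floor (4 mm), upright (0.1 rad). Tub upright (0.05 rad), still and snug: centre within 4 mm of fixture y = -92 mm, square to 0.06 rad, stop over 0.1035. Lever over 1.65 rad (all of step 2 and angle between tub's own z axis and vertical below 0.05 rad and linear speed of each of tub, cap below 0.02 m/s and x of cap in the frame of tray between -0.05 and 0.05 m and y of cap in the frame of tray between -0.05 and 0.05 m and z of cap in the frame of tray between 0.001 and 0.009 m and angle between cap's own z axis and vertical below 0.1 rad); the robot touches nothing.
It fails at once if a jar is knocked over or shoved by more than 30 mm (distance of any of jar_a, jar_b, jar_c from where it was at the start of the episode above 0.03 m or angle between any of jar_a, jar_b, jar_c's own z axis and vertical above 0.5 rad).
It fails at once if the cap flies or falls freely at more than 0.7 m/s (dropped from over 25 mm or let spring away) (linear speed of cap above 0.7 m/s and contact force between cap and the fingers below 0.05 N).
It fails at once if the tub is tipped over (angle between tub's own z axis and vertical above 0.4 rad).
It also fails if it takes over 72 s, if anything falls off the work surface, if the arm or the gripper's body presses on something with over 40 N, if the wrist force passes 120 N, or if a joint passes its speed limit or range.

## Working session

There is one attempt and no reset: what is moved stays moved. The work goes in short steps, Python scripts to look and compute and a tool call to move; the robot and the scene stay as the last step left them, time stands still between calls to the robot, and variables do not carry over. Pictures are saved under pics/ and viewed, and the job is handed in when it is done.

Besides the shell and the picture viewer there is one more tool, called as name(argument=value, ...) on one line, values as JSON. arm_command: Moves the arm, as the interface text tells. Its arguments: {"type":"object","properties":{"steps":{"type":"array","items":{"type":"array"}},"force":{"type":"number"}},"required":["steps"]}

```bash
ls; mkdir -p pics
python3 - <<'E'
from cell import manip
import cv2,numpy as np
for n in("scene","top"):
    p,d=manip.camera(n); cv2.imwrite(f"pics/{n}0.png",p[:,:,::-1]); np.savez(f"{n}0.npz",p=p,d=d)
    c=manip.calibration(n); print(n,c)
print(manip.read_state(), manip.tcp_to_grasp)
E
```

```text
pics
scene {'fx': 547.1021563184538, 'fy': 547.1021563184538, 'cx': 306.3428764660718, 'cy': 247.6660833302281, 'R': array([[ 0.77295007,  0.6342571 , -0.01631317],
       [ 0.43039648, -0.54305561, -0.72100588],
       [-0.46616206,  0.55028041, -0.69273689]]), 't': array([-433.19802387, -177.14212022, 1309.61344705])}
top {'fx': 445.9659596511744, 'fy': 445.9659596511744, 'cx': 320.53295660501567, 'cy': 237.83831773377483, 'R': array([[ 0.01112891, -0.9999336 , -0.00299038],
       [-0.99454198, -0.01075854, -0.10378108],
       [ 0.10374202,  0.00412903, -0.99459567]]), 't': array([-17.24041098, 560.22489151, 899.78691129])}
{'clock': 0.1, 'joints': array([ 1.08139805e+00,  3.00405718e-01,  1.52149576e+00, -1.31078018e-06,
        1.32066387e+00, -6.66146337e-02]), 'qd': array([ 0.00123607,  0.00079966, -0.00152988,  0.00015023, -0.00067206,
        0.00258296]), 'effort': array([-1.16041218e-03, -5.32639503e+01, -3.53289735e+01,  7.08821020e-02,
        2.34361592e-02, -5.37513790e-05]), 'eef_pos': array([225.57365117, 501.37653141, 204.95827555]), 'eef_rot': array([-3.14152917e+00,  9.70629372e-04,  1.14801304e+00]), 'wrist_force': array([ 0.19598742, -0.11196788, -0.08228559]), 'moment': array([0.0444732 , 0.00567649, 0.00574759]), 'finger_gap': 94.24903168314242} 18.8
```

View pics/scene0.png

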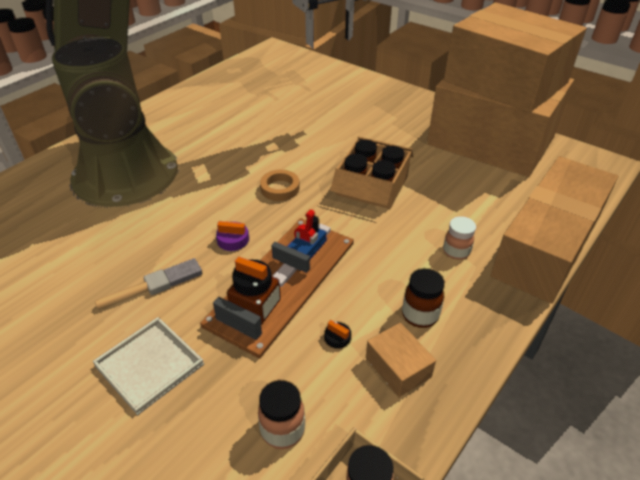

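View pics/top0.png

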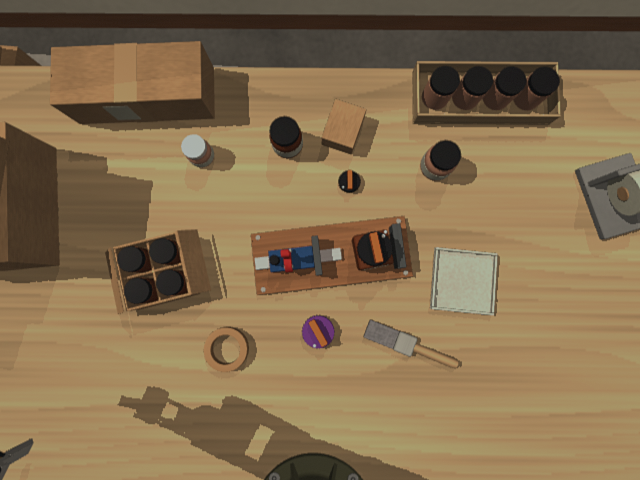

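The candidates for the cap in the top view are the black one on the tub (376,248), the purple one (318,332) and a small black one (349,181). The black cap on the tub is the larger non-purple one, so it fits. I'll confirm this in an enlarged crop.

```bash
cat > h.py <<'E'
from cell import manip
import cv2,numpy as np
def ray(n,u,v):
    c=manip.calibration(n); R=np.array(c["R"]);t=np.array(c["t"])
    d=R.T@np.array([(u-c["cx"])/c["fx"],(v-c["cy"])/c["fy"],1.]); return -R.T@t,d
def onz(n,u,v,z):
    o,d=ray(n,u,v); return o+d*(z-o[2])/d[2]
def cloud(n,D):
    c=manip.calibration(n);R=np.array(c["R"]);t=np.array(c["t"])
    v,u=np.mgrid[0:480,0:640]
    P=np.stack([(u-c["cx"])/c["fx"]*D,(v-c["cy"])/c["fy"]*D,D],-1)-t
    return P@R   # R^T (p-t)
def proj(n,X):
    c=manip.calibration(n);p=np.array(c["R"])@X+np.array(c["t"])
    return p[0]/p[2]*c["fx"]+c["cx"],p[1]/p[2]*c["fy"]+c["cy"]
def crop(n,p,x0,y0,x1,y1,s,out):
    cv2.imwrite(out,cv2.resize(np.ascontiguousarray(p[y0:y1,x0:x1,::-1]),None,fx=s,fy=s,interpolation=cv2.INTER_CUBIC))
E
python3 - <<'E'
from h import *
t=np.load("top0.npz");s=np.load("scene0.npz")
crop("top",t['p'],240,160,440,310,4,"pics/t1.png")
crop("scene",s['p'],190,190,390,340,4,"pics/s1.png")
E
```

```text
(no output)
```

View pics/t1.png

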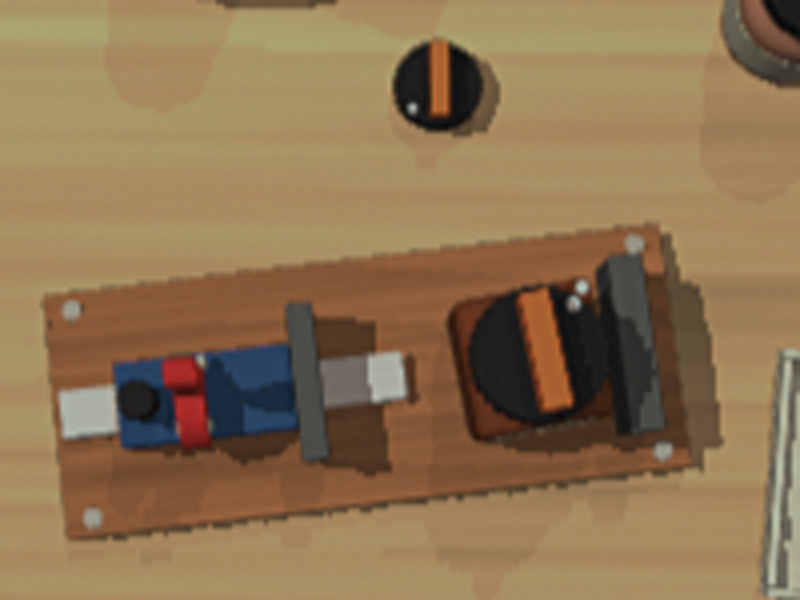

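View pics/s1.png

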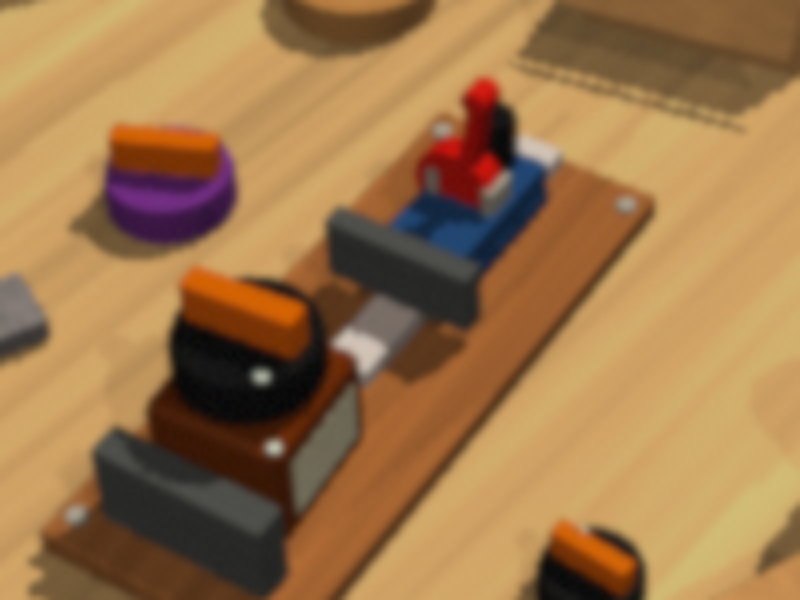

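The crops confirm it: the black cap with the orange bar sits on the tub at top (376,248), the small black decoy is free at (349,181), and the purple one stays where it is. Next I measure the poses.

Run:
```python
from h import *
f=lambda x,y:(x/4+240-0.4,y/4+160-0.4)
C=[onz("top",*f(*q),15)[:2] for q in[(45,297),(655,225),(697,467),(70,538)]]
for c in C: print(c.round(1))
O=np.mean(C,0); 
yv=(C[0]+C[3])/2-(C[1]+C[2])/2; print("len",np.linalg.norm(yv),"wid",np.linalg.norm((C[0]+C[1]-C[2]-C[3])/2))
yaw=np.arctan2(-yv[0],yv[1]); xv=(C[0]+C[1]-C[2]-C[3]); print("O",O,"yaw",yaw,np.arctan2(xv[1],xv[0]))
S=[onz("top",*f(*q),15)[:2] for q in[(72,310),(634,243),(664,451),(93,518)]]
yv=(S[0]+S[3])/2-(S[1]+S[2])/2; print("screws",np.mean(S,0),np.arctan2(-yv[0],yv[1]))
R=np.array([[np.cos(yaw),-np.sin(yaw)],[np.sin(yaw),np.cos(yaw)]])
fx=lambda P:(R.T@(np.array(P[:2])-O)).round(1)
k=onz("top",*f(138,400),78);print("knob",k,fx(k))
j=onz("top",*f(635,257),62); j2=onz("top",*f(660,432),62);print("fixedjaw ends +y? ",fx(j),fx(j2))
a=onz("top",*f(298,303),62);b=onz("top",*f(318,459),62);print("stop jaw",fx(a),fx(b))
# masks
t=np.load("top0.npz");s=np.load("scene0.npz")
for n,z in(("top",t),("scene",s)):
    hsv=cv2.cvtColor(z['p'],cv2.COLOR_RGB2HSV); P=cloud(n,z['d'])
    for nm,m in(("orange",cv2.inRange(hsv,(6,170,150),(16,255,255))),("red",cv2.inRange(hsv,(0,170,90),(4,255,255))|cv2.inRange(hsv,(176,170,90),(180,255,255))),("blue",cv2.inRange(hsv,(100,120,50),(118,255,255)))):
        N,L,st,ce=cv2.connectedComponentsWithStats(m)
        for i in range(1,N):
            if st[i,4]>25:
                q=P[(L==i)&(z['d']>0)]; top=q[q[:,2]>np.percentile(q[:,2],70)]
                print(n,nm,st[i],ce[i].round(1),"mean",q.mean(0).round(1),"zmax",np.percentile(q[:,2],[50,98]).round(1),"top",top.mean(0).round(1),fx(top.mean(0)))
                if nm=="orange": 
                    r=cv2.minAreaRect(np.argwhere(L==i)[:,::-1].astype(np.float32));print(r)
```

```text
[568.7 136.6]
[ 610.7 -186.4]
[ 482.9 -207.4]
[442.3 120.1]
len 327.88559561380384 wid 128.51908883207986
O [526.16162182 -34.27587946] yaw 0.1261954152207432 0.14624855150518293
screws [526.6952443  -33.73177215] 0.12881638176570787
knob [511.34117215  79.38606476  78.        ] [ -0.4 114.6]
fixedjaw ends +y?  [  43.5 -140. ] [ -45.1 -140.7]
stop jaw [39.9 31.3] [-38.9  30.2]
top orange [348 171   4  17  68] [349.5 179. ] mean [685.2 -70.7  32.5] zmax [32.4 35.7] top [684.9 -70.6  34.4] [152.9 -56. ]
((349.5, 179.0), (16.0, 3.0), 90.0)
top orange [370 233  13  29 196] [376.1 247.1] mean [ 534.3 -115.2  124.6] zmax [124.8 127.7] top [ 533.9 -115.5  126.2] [ -2.5 -81.6]
((376.052978515625, 246.9882354736328), (28.200960159301758, 6.833310127258301), 77.47119140625)
top orange [309 320  18  26 164] [317.6 332.9] mean [367.5  -7.3  46. ] zmax [46.  49.2] top [368.7  -7.   47.9] [-152.8   46.9]
((317.50152587890625, 332.7804260253906), (26.909894943237305, 5.992081642150879), 60.642250061035156)
top red [281 249  10   8  63] [285.1 253. ] mean [522.3  55.2 112.1] zmax [115.9 118.5] top [
[... 1320 characters left out ...]
5 257  31  15 209] [249.9 263.7] mean [ 536.2 -115.4  124.4] zmax [125.1 127.3] top [ 539.7 -115.3  126.6] [  3.2 -82.1]
((249.90135192871094, 263.8084411621094), (31.315704345703125, 7.543199062347412), 17.744670867919922)
scene orange [328 320  20  14 105] [337.6 326.7] mean [687.8 -71.   32.8] zmax [32.9 35.1] top [686.3 -71.   34.4] [154.3 -56.6]
((337.7153625488281, 326.6230773925781), (21.4580078125, 5.085423946380615), 29.744882583618164)
scene red [295 210  21  31 273] [306.1 227.8] mean [518.4  52.3  76.5] zmax [ 70.2 118.7] top [526.1  52.6 104.6] [10.9 86.2]
scene blue [289 230  36  26 372] [308.3 244.2] mean [528.2  46.6  43.9] zmax [46.4 49.5] top [525.   39.6  48.2] [ 8.2 73.4]
```

```bash
cat >> h.py <<'E'
O=np.array([526.4,-34.0]); YAW=0.130
def F(x,y): 
    c,s=np.cos(YAW),np.sin(YAW); return np.array([O[0]+c*x-s*y,O[1]+s*x+c*y])
def plan(X,yaw=None,at=None,yat=None):
    s=manip.read_state(); p=np.array(s["eef_pos"]) if at is None else np.array(at); y=s["eef_rot"][2] if yat is None else yat
    d=np.array(X)-p
    print("p",p.round(1),"yaw",round(y,4),"j",np.round(s["joints"],3))
    print(" shift cm (tool frame)",np.round([d[0]*np.cos(y)+d[1]*np.sin(y),d[0]*np.sin(y)-d[1]*np.cos(y),-d[2]],1)/10, "turn",None if yaw is None else round(-(yaw-y),4),"dist",np.linalg.norm(d).round(1))
E
python3 - <<'E'
from h import *
t=np.load("top0.npz");P=cloud("top",t['d']);hsv=cv2.cvtColor(t['p'],cv2.COLOR_RGB2HSV)
m=np.zeros((480,640),np.uint8); m[235:325,420:510]=cv2.inRange(hsv,(0,0,120),(180,70,255))[235:325,420:510]
m=cv2.morphologyEx(m,cv2.MORPH_OPEN,np.ones((3,3)))
c=max(cv2.findContours(m,0,2)[0],key=cv2.contourArea); r=cv2.minAreaRect(c); print(r)
Q=[onz("top",*b,16)[:2] for b in cv2.boxPoints(r)]; print(np.round(Q,1),np.mean(Q,0), np.linalg.norm(Q[0]-Q[1]),np.linalg.norm(Q[2]-Q[1]))
print("centre z",P[281,464])
plan([512,79.5,205],0.13, yat=0.13)
print(F(0,114.6))
E
```

```text
((464.8302307128906, 281.1691589355469), (56.11735153198242, 61.884220123291016), 5.806726932525635)
[[ 415.5 -247.8]
 [ 543.9 -262.9]
 [ 533.2 -380. ]
 [ 405.2 -363.3]] [ 474.45352453 -313.52037833] 129.29315046599763 117.56634661873888
centre z [ 474.45919828 -315.61077595    3.93308125]
p [225.6 501.4 205. ] yaw 0.13 j [ 1.081  0.3    1.521 -0.     1.321 -0.067]
 shift cm (tool frame) [22.93 45.54 -0.  ] turn -0.0 dist 509.9
[511.54392726  79.63299302]
```

arm_command(steps=[[0.5,[0,0,0],0.12],[0.5,[0,0,0],0.12],[0.5,[0,0,0],0.12],[0.5,[0,0,0],0.12],[0.5,[0,0,0],0.12]], force=30)

```text
clock: 0.52
eef_pos: [225.6, 501.4, 205.1]
eef_rot: [3.141, 0.001, 0.542]
wrist_force: [0.2, -0.0, -0.2]
finger_gap: 64.0
```

arm_command(steps=[[0.5,[0,0,0],0.12],[0.5,[0,0,0],0.12],[0.5,[0,0,0],0.12],[0.5,[0,0,0],0.058],[0.5,[0,0,0],0]])

```text
clock: 0.93
eef_pos: [225.6, 501.4, 205.1]
eef_rot: [3.141, 0.0, 0.127]
wrist_force: [0.2, -0.1, -0.5]
finger_gap: 46.7
```

arm_command(steps=[[0.5,[1.53,3.04,0],0],[0.5,[1.53,3.04,0],0],[0.5,[1.53,3.04,0],0],[0.5,[1.53,3.04,0],0],[0.5,[1.53,3.04,0],0]])

```text
clock: 1.35
eef_pos: [321.7, 359.3, 205.3]
eef_rot: [3.142, 0.0, 0.133]
wrist_force: [1.1, 1.0, 0.6]
finger_gap: 47.1
```

arm_command(steps=[[0.5,[1.53,3.04,0],0],[0.5,[1.53,3.04,0],0],[0.5,[1.53,3.04,0],0],[0.5,[1.53,3.04,0],0],[0.5,[1.53,3.04,0],0]])

```text
clock: 1.77
eef_pos: [417.4, 218.4, 205.4]
eef_rot: [-3.142, 0.0, 0.133]
wrist_force: [0.1, -0.3, 0.8]
finger_gap: 47.0
```

arm_command(steps=[[0.5,[1.53,3.04,0],0],[0.5,[1.53,3.04,0],0],[0.5,[1.53,3.04,0],0],[0.5,[1.53,3.04,0],0],[0.5,[1.51,2.98,0],0]])

```text
clock: 2.18
eef_pos: [512.7, 78.1, 205.4]
eef_rot: [-3.142, 0.0, 0.133]
wrist_force: [1.0, 1.3, -0.0]
finger_gap: 46.7
```

arm_command(steps=[[0.5,[0,0,2],0],[0.5,[0,0,2],0],[0.5,[0,0,0],0]])

```text
clock: 2.43
eef_pos: [510.6, 79.0, 161.9]
eef_rot: [-3.141, 0.006, 0.131]
wrist_force: [-0.8, 0.3, -1.1]
finger_gap: 47.2
```

Run:
```python
from h import *
plan([511.5,79.5,53],0.13)
p,d=manip.camera("scene");crop("s",p,190,100,390,250,4,"pics/s2.png")
```

```text
p [510.6  79.  161.9] yaw 0.1313 j [ 0.083  0.27   1.664 -0.     1.213 -0.049]
 shift cm (tool frame) [ 0.09 -0.04 10.89] turn 0.0013 dist 108.9
```

View pics/s2.png

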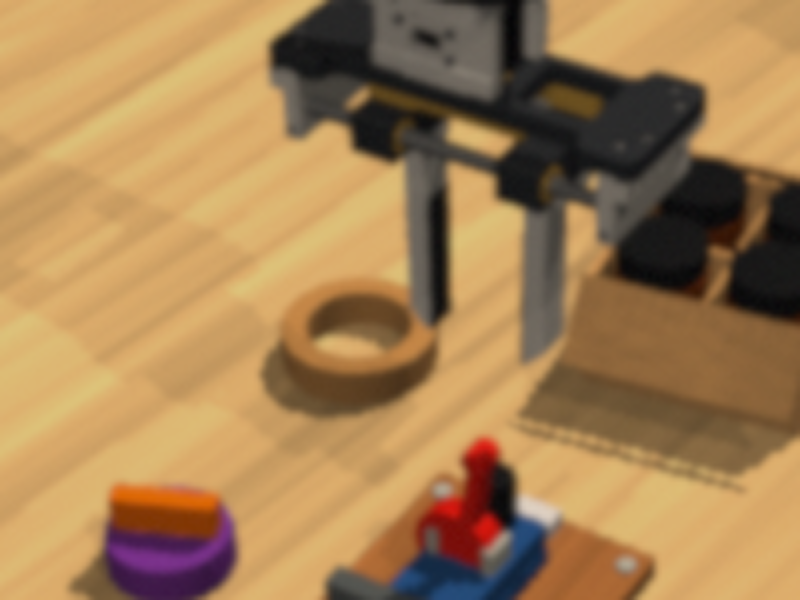

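The view shows the open fingers hanging above the knob and lever (at about scene px (311,222)), clear of both. Now the arm goes down onto the knob.

arm_command(steps=[[0.5,[0,0,2.5],0],[0.5,[0,0,2.5],0],[0.5,[0,0,2],0],[0.5,[0,0,2],0],[0.5,[0,0,1.7],0]])

```text
clock: 2.9
eef_pos: [512.4, 80.2, 58.6]
eef_rot: [3.142, -0.001, 0.132]
wrist_force: [-0.2, -0.6, -0.5]
finger_gap: 46.8
```

arm_command(steps=[[0.5,[0,0,0],0],[0.1,[0,0,0],0],[0.1,[0,0,0],0],[0.1,[0,0,0],0],[0.1,[0,0,0],0]])

```text
clock: 3.32
eef_pos: [512.7, 79.8, 59.7]
eef_rot: [3.141, -0.002, 0.13]
wrist_force: [-0.1, 1.0, 0.2]
finger_gap: 24.0
```

arm_command(steps=[[0.1,[0,0,0],0],[0.1,[0,0,0],0],[0.1,[0,0,0],0],[0.1,[0,0,0],0],[0.1,[0,0,0],0]])

```text
clock: 3.73
eef_pos: [513.4, 79.9, 59.6]
eef_rot: [-3.142, -0.004, 0.13]
wrist_force: [5.8, 1.3, 1.2]
finger_gap: 19.3
```

```bash
cat >> h.py <<'E'
def fix(X): 
    c,s=np.cos(YAW),np.sin(YAW); d=np.array(X[:2])-O; return np.array([c*d[0]+s*d[1],-s*d[0]+c*d[1]])
E
python3 - <<'E'
from h import *
s=manip.read_state();print(fix(s["eef_pos"]),s["wrist_force"],s["moment"])
E
```

```text
[  1.91555266 114.64644082] [5.80596648 1.27745656 1.19882807] [ 0.23719967 -1.01193453  0.03049923]
```

arm_command(steps=[[0.1,[0,1.0,0],0],[0.1,[0,1.0,0],0],[0.1,[0,1.0,0],0],[0.1,[0,1.0,0],0],[0.1,[0,1.0,0],0]])

```text
clock: 4.15
eef_pos: [519.8, 30.2, 59.6]
eef_rot: [-3.141, -0.003, 0.13]
wrist_force: [4.8, 3.9, 1.0]
finger_gap: 19.3
```

arm_command(steps=[[0.1,[0,0.5,0],0],[0.1,[0,0.5,0],0],[0.1,[0,0.5,0],0],[0.1,[0,0.5,0],0],[0.1,[0,0.3,0],0]])

```text
clock: 4.57
eef_pos: [522.7, 7.6, 59.6]
eef_rot: [-3.141, -0.003, 0.13]
wrist_force: [3.6, 6.0, 2.3]
finger_gap: 19.3
```

arm_command(steps=[[0.1,[0,0.2,0],0],[0.1,[0,0.1,0],0],[0.1,[0,0.1,0],0],[0.1,[0,0,0],0]])

```text
clock: 4.9
eef_pos: [523.1, 3.9, 59.6]
eef_rot: [-3.141, -0.003, 0.13]
wrist_force: [3.4, 5.3, 3.0]
finger_gap: 19.2
```

Run:
```python
from h import *
s=manip.read_state();print(fix(s["eef_pos"]),s["wrist_force"],s["moment"])
```

```text
[ 1.67798039 38.03375757] [3.39253046 5.28413755 2.97480136] [ 0.99746888 -0.58615711 -0.00898433]
```

Next, 1 mm steps until the push force rises.

arm_command(steps=[[0.1,[0,0.1,0],0],[0.1,[0,0,0],0],[0.1,[0,0.1,0],0],[0.1,[0,0,0],0]])

```text
clock: 5.23
eef_pos: [523.4, 2.1, 59.6]
eef_rot: [-3.141, -0.003, 0.13]
wrist_force: [4.1, 7.1, 3.6]
finger_gap: 19.1
```

arm_command(steps=[[0.1,[0,0.1,0],0],[0.1,[0,0,0],0]])

```text
clock: 5.4
eef_pos: [523.5, 1.1, 59.6]
eef_rot: [-3.141, -0.003, 0.13]
wrist_force: [4.3, 6.8, 2.6]
finger_gap: 19.1
```

arm_command(steps=[[0.1,[0,0.1,0],0],[0.1,[0,0,0],0]])

```text
clock: 5.57
eef_pos: [523.6, 0.2, 59.6]
eef_rot: [-3.141, -0.003, 0.13]
wrist_force: [3.9, 7.8, 1.3]
finger_gap: 19.3
```

arm_command(steps=[[0.1,[0,0.1,0],0],[0.1,[0,0,0],0]])

```text
clock: 5.73
eef_pos: [523.6, 0.1, 59.6]
eef_rot: [-3.139, -0.003, 0.13]
wrist_force: [3.4, 14.9, 3.5]
finger_gap: 19.3
```

arm_command(steps=[[0.1,[0,0.1,0],0],[0.1,[0,0,0],0]])

```text
clock: 5.9
eef_pos: [523.6, 0.0, 59.6]
eef_rot: [-3.138, -0.003, 0.13]
wrist_force: [2.1, 22.4, 4.1]
finger_gap: 19.2
```

Run:
```python
from h import *
s=manip.read_state();print(fix(s["eef_pos"]),s["wrist_force"],s["moment"])
p,d=manip.camera("top");crop("s",p,300,200,450,312,5,"pics/t3.png")
p,d=manip.camera("scene");crop("s",p,190,190,390,340,4,"pics/s3.png")
```

```text
[ 1.67517186 34.11299262] [ 2.12971135 22.35659543  4.08442084] [ 4.16219928 -0.31661251 -0.05642184]
```

View pics/t3.png

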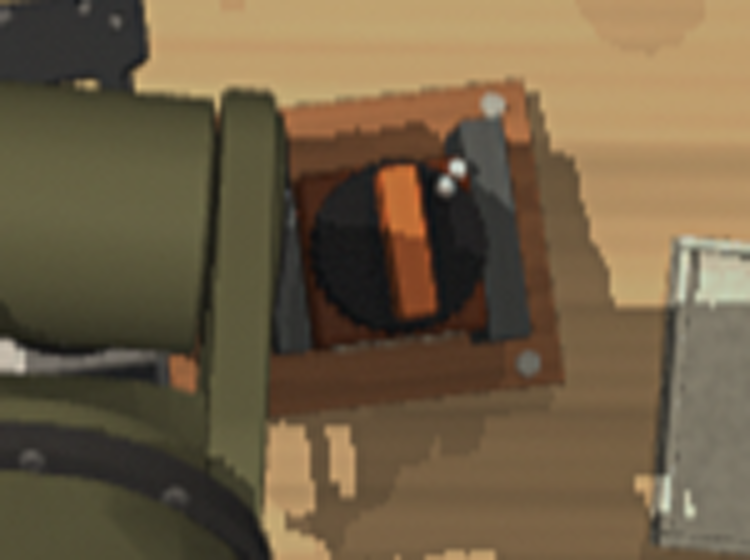

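View pics/s3.png

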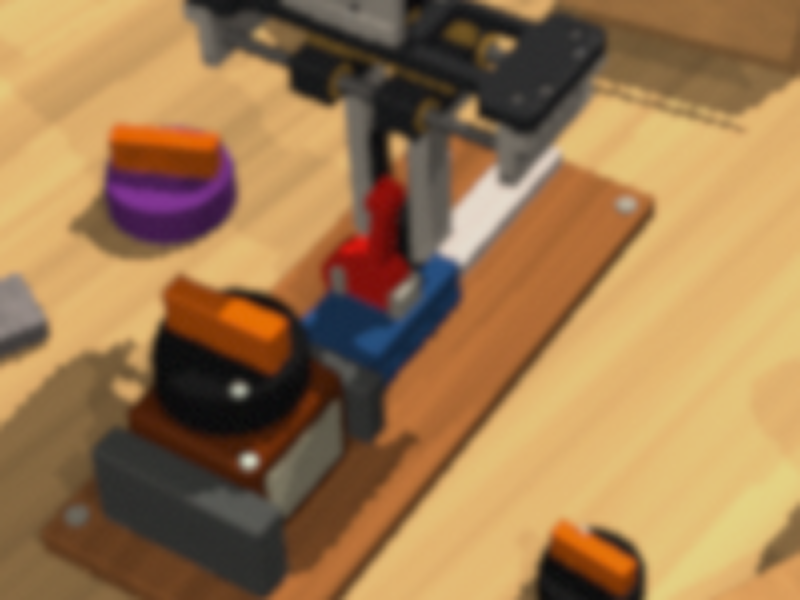

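The stop hit hard at TCP fixture y = 34 (35 expected). The tub now looks square between both jaws, at scene px (250,290). I'll ease off the push, release and rise.

arm_command(steps=[[0.1,[0,-0.1,0],0],[0.1,[0,-0.05,0],0],[0.5,[0,0,0],0],[0.5,[0,0,0],0],[0.5,[0,0,0],0]])

```text
clock: 6.42
eef_pos: [522.7, -1.2, 58.7]
eef_rot: [3.141, -0.0, 0.13]
wrist_force: [0.5, -0.2, -0.3]
finger_gap: 35.8
```

arm_command(steps=[[0.5,[0,0,0],0],[0.5,[0,0,-2.5],0],[0.5,[0,0,-3.0],0],[0,[0,0,-3.0],0],[0,[0,0,0],0]])

```text
clock: 6.83
eef_pos: [524.8, -1.4, 149.0]
eef_rot: [3.14, -0.008, 0.13]
wrist_force: [-0.1, -0.1, 0.2]
finger_gap: 37.2
```

Run:
```python
from h import *
plan([*F(45,8),149],0.13)
plan([*F(45,8),95],0.13)
```

```text
p [524.8  -1.4 149. ] yaw 0.1298 j [-0.072  0.294  1.666 -0.     1.174 -0.202]
 shift cm (tool frame) [ 4.24  2.45 -0.  ] turn -0.0002 dist 49.0
p [524.8  -1.4 149. ] yaw 0.1298 j [-0.072  0.294  1.666 -0.     1.174 -0.202]
 shift cm (tool frame) [4.24 2.45 5.4 ] turn -0.0002 dist 72.9
```

arm_command(steps=[[0,[2.1,1.2,0],0],[0,[2.14,1.25,0],0],[0,[0,0,2.7],0],[0,[0,0,2.7],0],[0,[0,0,0],0]])

```text
clock: 7.25
eef_pos: [565.4, -20.0, 84.3]
eef_rot: [-3.14, 0.008, 0.13]
wrist_force: [0.0, 0.6, -0.8]
finger_gap: 3.7
```

Run:
```python
from h import *
s=manip.read_state();print(fix(s["eef_pos"]),s["eef_pos"],s["finger_gap"])
p,d=manip.camera("scene");crop("s",p,190,150,390,300,4,"pics/s4.png")
p,d=manip.camera("top");crop("s",p,240,180,440,330,4,"pics/t4.png")
```

```text
[40.50325348  8.84740383] [565.41455712 -19.97664696  84.34555272] 3.650322700100204
```

View pics/s4.png

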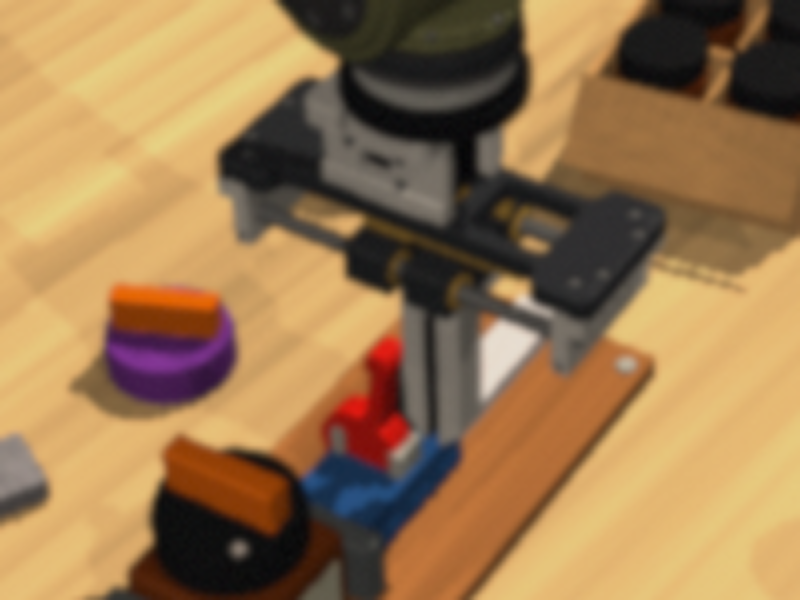

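View pics/t4.png

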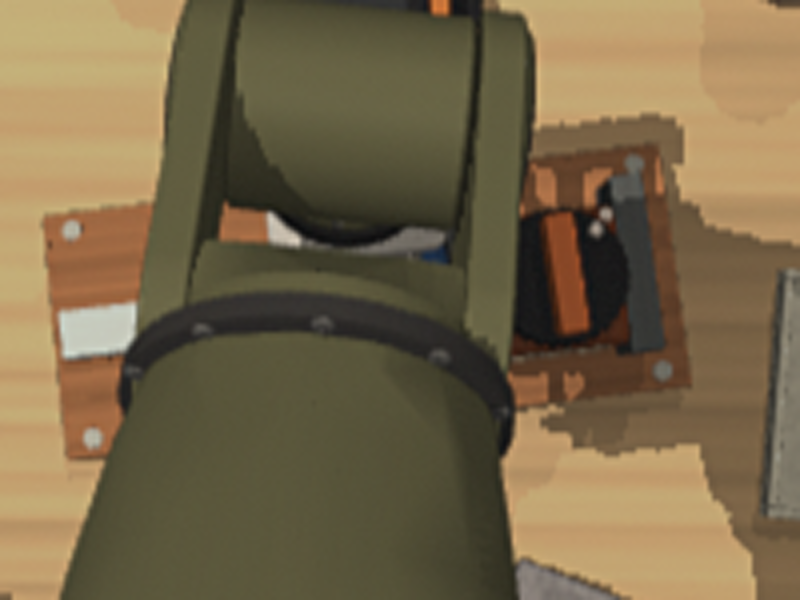

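The lever stands up just left of the shut fingers (scene px (285,240)) and the fingers are on its +x side, as planned. Now the sweep.

arm_command(steps=[[0,[0,0,0],0],[0,[0,0,0],0]])

```text
clock: 7.52
eef_pos: [568.6, -19.9, 91.2]
eef_rot: [3.141, -0.002, 0.13]
wrist_force: [-0.4, 0.8, -0.5]
finger_gap: 0.5
```

Run:
```python
from h import *
s=manip.read_state();print(fix(s["eef_pos"]),s["eef_pos"],s["finger_gap"],s["wrist_force"])
```

```text
[43.63389047  8.51735319] [568.56156329 -19.89807516  91.22140296] 0.46976794564132335 [-0.37330098  0.80108561 -0.53588845]
```

arm_command(steps=[[0,[-1.5,0,0],0],[0,[-1.2,0,0],0],[0,[-1.2,0,0],0],[0,[-1.2,0,0],0],[0,[-1.2,0,0],0]])

```text
clock: 7.93
eef_pos: [505.7, -28.1, 90.9]
eef_rot: [3.141, -0.003, 0.13]
wrist_force: [1.3, -0.2, -0.8]
finger_gap: 0.4
```

arm_command(steps=[[0,[-1.0,0,0],0],[0,[0,0,0],0]])

```text
clock: 8.1
eef_pos: [495.0, -29.5, 90.8]
eef_rot: [3.141, -0.002, 0.13]
wrist_force: [0.4, -0.2, -0.5]
finger_gap: 0.3
```

Run:
```python
from h import *
s=manip.read_state();print(fix(s["eef_pos"]),s["eef_pos"],s["finger_gap"],s["wrist_force"])
p,d=manip.camera("scene");crop("s",p,190,150,390,300,4,"pics/s5.png")
```

```text
[-30.57174153   8.54618216] [494.97834907 -29.48907293  90.79865775] 0.2922465915839653 [ 0.36036146 -0.17948121 -0.47687817]
```

View pics/s5.png

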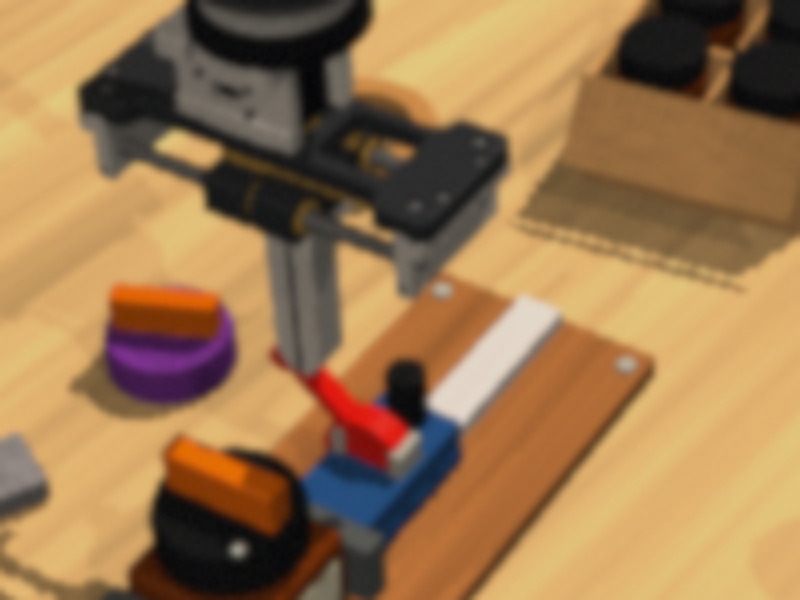

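The lever now leans about 55° to −x under the fingertips (scene px (270,245)). I'll follow the arc down.

arm_command(steps=[[0,[-0.5,0,0.5],0],[0,[-0.4,0,0.6],0],[0,[-0.3,0,0.6],0],[0,[-0.2,0,0.5],0],[0,[-0.1,0,0.5],0]])

```text
clock: 8.57
eef_pos: [481.9, -31.6, 64.7]
eef_rot: [3.14, -0.003, 0.13]
wrist_force: [-5.2, -0.0, 21.2]
finger_gap: 0.7
```

arm_command(steps=[[0,[0,0,0.3],0],[0,[0,0,0.2],0],[0,[0,0,0],0]])

```text
clock: 8.82
eef_pos: [480.6, -31.6, 59.0]
eef_rot: [3.141, 0.001, 0.13]
wrist_force: [-14.5, -2.6, 29.4]
finger_gap: 0.6
```

arm_command(steps=[[0,[0,0,0.2],0],[0,[0,0,0],0]])

```text
clock: 8.98
eef_pos: [480.9, -31.4, 55.9]
eef_rot: [3.141, -0.001, 0.13]
wrist_force: [-0.2, -0.4, -0.4]
finger_gap: 0.5
```

arm_command(steps=[[0,[0,0,0.2],0],[0,[0,0,0],0]])

```text
clock: 9.15
eef_pos: [481.0, -31.4, 54.1]
eef_rot: [3.141, -0.001, 0.13]
wrist_force: [-5.4, -0.5, 15.5]
finger_gap: 0.5
```

arm_command(steps=[[0,[0,0,-3],0],[0,[0,0,-3],0],[0,[0,0,-3],0],[0,[0,0,-1],0],[0,[0,0,0],0]])

```text
clock: 9.57
eef_pos: [481.8, -31.4, 155.4]
eef_rot: [3.14, -0.004, 0.13]
wrist_force: [1.1, -0.9, 0.0]
finger_gap: 0.6
```

Run:
```python
from h import *
s=manip.read_state();print(s["eef_pos"],s["wrist_force"])
p,d=manip.camera("scene");crop("s",p,190,190,390,340,4,"pics/s6.png")
```

```text
[481.79558978 -31.37927179 155.43070779] [ 1.05855866 -0.85752567  0.04807252]
```

View pics/s6.png

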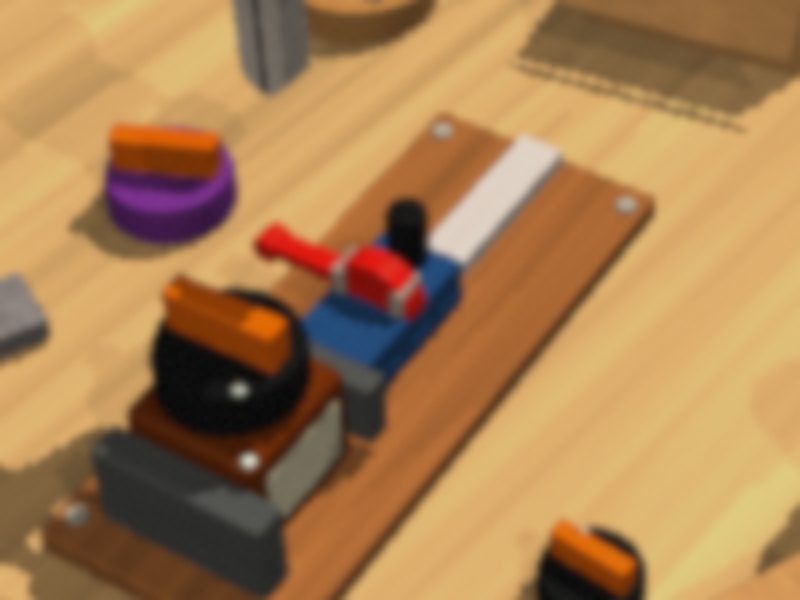

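The lever is flat at scene px (260,250) and the tub is tight between the jaws. I'll turn the wrist for the cap grip and measure the bar.

arm_command(steps=[[0.5,[0,0,-1],0.12],[0.5,[0,0,-1],0.12],[0.5,[0,0,-1],0.12],[0.5,[0,0,-1],0.12],[0.5,[0,0,-1],0.12]])

```text
clock: 10.03
eef_pos: [480.1, -31.2, 201.6]
eef_rot: [3.141, 0.003, -0.476]
wrist_force: [-0.0, -0.3, -0.9]
finger_gap: 30.1
```

arm_command(steps=[[0.5,[0,0,0],0.12],[0.5,[0,0,0],0.12],[0.5,[0,0,0],0.12],[0.5,[0,0,0],0.12],[0.5,[0,0,0],0.12]])

```text
clock: 10.45
eef_pos: [480.1, -31.2, 201.1]
eef_rot: [3.139, 0.002, -1.076]
wrist_force: [-0.3, 0.4, -0.5]
finger_gap: 47.1
```

arm_command(steps=[[0.5,[0,0,0],0.12],[0.5,[0,0,0],0.12],[0.5,[0,0,0],0.12],[0.5,[0,0,0],0.01],[0.5,[0,0,0],0]])

```text
clock: 10.87
eef_pos: [480.2, -31.2, 201.8]
eef_rot: [3.139, 0.001, -1.437]
wrist_force: [-1.0, 0.2, -0.7]
finger_gap: 47.0
```

```bash
cat > bar.py <<'E'
from h import *
import sys
for n in("top","scene"):
    p,d=manip.camera(n); P=cloud(n,d); hsv=cv2.cvtColor(p,cv2.COLOR_RGB2HSV)
    u0,v0=proj(n,np.array([*F(0,-92),125])); 
    m=cv2.inRange(hsv,(5,170,80),(16,255,255)); w=np.zeros_like(m); w[int(v0)-22:int(v0)+22,int(u0)-22:int(u0)+22]=255
    sel=(m&w>0)&(d>0)&(P[:,:,2]>119)&(P[:,:,2]<132)
    q=P[sel]; print(n,len(q))
    if len(q)>10:
        r=cv2.minAreaRect(q[:,:2].astype(np.float32)); a=np.linalg.svd(q[:,:2]-q[:,:2].mean(0))[2][0]
        print("mean",q.mean(0).round(1),"fix",fix(r[0]),"rect",r,"axis yaw",np.arctan(a[1]/a[0]))
    crop(n,p,max(int(u0)-75,0),int(v0)-55,int(u0)+75,int(v0)+55,5,f"pics/{n}_{sys.argv[1]}.png")
E
python3 bar.py a
```

```text
top 55
mean [ 554.3 -121.   124.4] fix [ 15.29191521 -90.4277203 ] rect ((553.285400390625, -121.68232727050781), (15.392489433288574, 13.368820190429688), 2.127307176589966) axis yaw -0.601918628889217
scene 263
mean [ 537.1 -125.6  124.3] fix [ -2.74190324 -90.82552483] rect ((535.455322265625, -124.4145736694336), (56.192378997802734, 15.928601264953613), 7.666901111602783) axis yaw 0.15769697229073826
```

View pics/top_a.png

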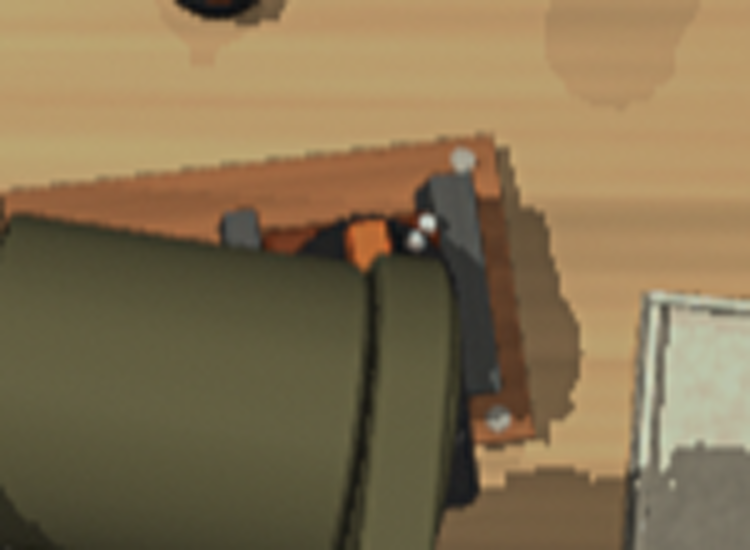

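Run:
```python
from h import *
print(onz("top",300+406/5-.4,200+242/5-.4,125), F(0,-92))
plan([535.5,-124.5,150],-1.437)
plan([535.5,-124.5,103],-1.437)
```

```text
[ 532.57512646 -123.88738014  125.        ] [ 538.32634112 -125.22369422]
p [480.4 -31.3 202.5] yaw -1.4362 j [-0.141  0.15   1.712 -0.     1.281  1.295]
 shift cm (tool frame) [ 9.98 -4.21  5.25] turn 0.0008 dist 120.4
p [480.4 -31.3 202.5] yaw -1.4362 j [-0.141  0.15   1.712 -0.     1.281  1.295]
 shift cm (tool frame) [ 9.98 -4.21  9.95] turn 0.0008 dist 147.1
```

arm_command(steps=[[0.5,[3.3,-1.43,1.3],0],[0.5,[3.3,-1.43,1.3],0],[0.5,[3.38,-1.44,1.3],0],[0.5,[0,0,1.3],0],[0.5,[0,0,0],0]])

```text
clock: 11.38
eef_pos: [535.3, -125.5, 148.1]
eef_rot: [3.137, 0.002, -1.439]
wrist_force: [-0.6, -0.2, -0.6]
finger_gap: 47.2
```

arm_command(steps=[[0.5,[0,0,0],0]])

```text
clock: 11.47
eef_pos: [535.7, -124.4, 150.8]
eef_rot: [3.14, 0.001, -1.438]
wrist_force: [-0.1, -0.5, 0.6]
finger_gap: 47.6
```

Run:
```python
from h import *
plan([534.5,-124.7,106],-1.437)
p,d=manip.camera("scene");crop("s",p,175,170,335,290,5,"pics/s7.png")
```

```text
p [ 535.7 -124.4  150.8] yaw -1.4385 j [-0.295  0.351  1.585  0.     1.207  1.144]
 shift cm (tool frame) [0.01 0.13 4.48] turn -0.0015 dist 44.8
```

View pics/s7.png

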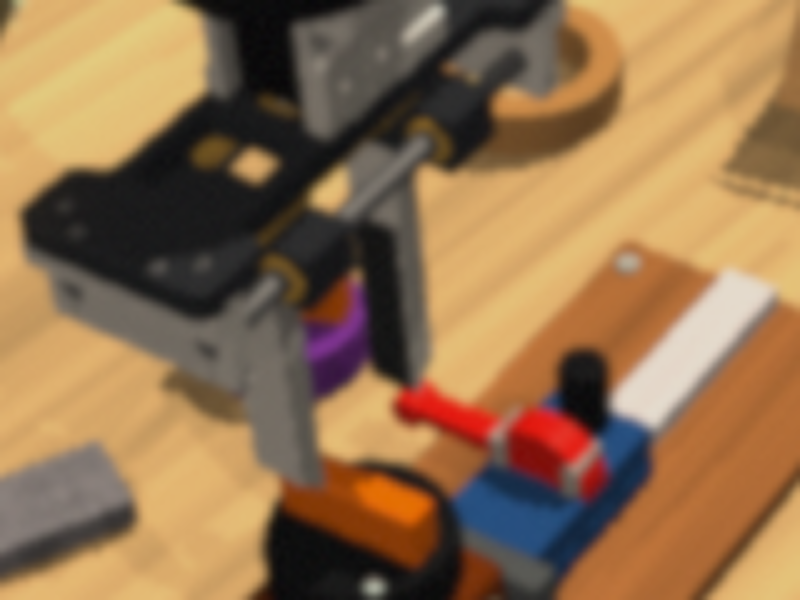

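The fingers straddle the orange bar (scene px (250,270)). I'll go down and grip it.

arm_command(steps=[[0.5,[0,0.1,1.5],0],[0.5,[0,0,1.5],0],[0.5,[0,0,1.4],0],[0.5,[0,0,0],0],[0.5,[0,0,0],0]], force=50)

```text
clock: 11.93
eef_pos: [535.3, -124.1, 108.4]
eef_rot: [-3.141, -0.0, -1.438]
wrist_force: [-0.8, -0.5, -0.9]
finger_gap: 47.0
```

arm_command(steps=[[0,[0,0,0],0],[0,[0,0,0],0],[0,[0,0,0],0],[0,[0,0,0],0],[0,[0,0,0],0]])

```text
clock: 12.35
eef_pos: [535.4, -124.8, 107.8]
eef_rot: [-3.141, -0.0, -1.44]
wrist_force: [-0.5, 0.4, 0.3]
finger_gap: 17.1
```

arm_command(steps=[[0,[0,0,0],0],[0,[0,0,0],0],[0,[0,0,0],0]])

```text
clock: 12.6
eef_pos: [535.3, -124.8, 107.7]
eef_rot: [-3.141, -0.0, -1.44]
wrist_force: [-0.7, 1.7, 3.3]
finger_gap: 13.8
```

Run:
```python
from h import *
s=manip.read_state();print({k:np.round(s[k],3) for k in("eef_pos","eef_rot","wrist_force","moment","finger_gap")})
```

```text
{'eef_pos': array([ 535.333, -124.782,  107.684]), 'eef_rot': array([-3.141, -0.   , -1.44 ]), 'wrist_force': array([-0.701,  1.654,  3.343]), 'moment': array([ 0.008,  0.262, -0.027]), 'finger_gap': np.float64(13.756)}
```

arm_command(steps=[[0,[0,0,0.2],0],[0,[0,0,0.2],0],[0,[0,0,0.1],0],[0,[0,0,0],0]])

```text
clock: 12.93
eef_pos: [535.5, -124.8, 103.1]
eef_rot: [-3.141, -0.0, -1.44]
wrist_force: [-4.0, 1.1, 11.1]
finger_gap: 13.8
```

arm_command(steps=[[0,[0,0,0.1],0],[0,[0,0,0],0]])

```text
clock: 13.1
eef_pos: [535.5, -124.8, 102.3]
eef_rot: [-3.141, -0.0, -1.44]
wrist_force: [-5.5, 1.4, 12.2]
finger_gap: 13.3
```

arm_command(steps=[[0,[0,0,0.1],0],[0,[0,0,0],0]])

```text
clock: 13.27
eef_pos: [535.6, -124.9, 102.0]
eef_rot: [-3.14, -0.001, -1.44]
wrist_force: [-6.4, 2.4, 17.2]
finger_gap: 13.7
```

It bottomed after about 5.7 mm at 17 N. I'll add a little press, then turn counterclockwise and watch the moment.

```bash
cat > st.py <<'E'
from h import *
s=manip.read_state();print({k:np.round(s[k],2) for k in("clock","eef_pos","wrist_force","moment","finger_gap")},"yaw",round(s["eef_rot"][2],3))
E
python3 st.py
```

```text
{'clock': np.float64(13.27), 'eef_pos': array([ 535.61, -124.86,  101.99]), 'wrist_force': array([-6.42,  2.43, 17.18]), 'moment': array([ 0.39,  1.4 , -0.01]), 'finger_gap': np.float64(13.67)} yaw -1.44
```

arm_command(steps=[[0,[0,0,0.05],0],[0,[0,0,0],-0.05],[0,[0,0,0],-0.05],[0,[0,0,0],-0.05],[0,[0,0,0],0]])

```text
clock: 13.68
eef_pos: [536.3, -124.7, 102.0]
eef_rot: [-3.139, -0.001, -1.287]
wrist_force: [-2.5, 2.9, 18.8]
finger_gap: 13.6
```

```bash
python3 st.py
```

```text
{'clock': np.float64(13.68), 'eef_pos': array([ 536.31, -124.68,  101.96]), 'wrist_force': array([-2.53,  2.92, 18.85]), 'moment': array([ 0.78,  0.79, -0.04]), 'finger_gap': np.float64(13.56)} yaw -1.287
```

arm_command(steps=[[0,[0,0,0],-0.06],[0,[0,0,0],-0.06],[0,[0,0,0],-0.06],[0,[0,0,0],-0.06],[0,[0,0,0],-0.06]])

```text
clock: 14.1
eef_pos: [536.4, -124.2, 101.9]
eef_rot: [-3.139, -0.001, -0.987]
wrist_force: [-2.8, 7.1, 20.4]
finger_gap: 13.9
```

```bash
python3 st.py
```

```text
{'clock': np.float64(14.1), 'eef_pos': array([ 536.36, -124.19,  101.94]), 'wrist_force': array([-2.84,  7.15, 20.35]), 'moment': array([ 1.39,  0.84, -0.16]), 'finger_gap': np.float64(13.93)} yaw -0.987
```

arm_command(steps=[[0,[0,0,0],-0.06],[0,[0,0,0],-0.06],[0,[0,0,0],-0.06],[0,[0,0,0],0]])

```text
clock: 14.43
eef_pos: [536.1, -124.2, 101.9]
eef_rot: [-3.139, -0.001, -0.806]
wrist_force: [-4.0, 7.2, 20.4]
finger_gap: 13.4
```

```bash
python3 st.py
```

```text
{'clock': np.float64(14.43), 'eef_pos': array([ 536.06, -124.23,  101.92]), 'wrist_force': array([-4.01,  7.16, 20.44]), 'moment': array([ 1.36,  1.14, -0.05]), 'finger_gap': np.float64(13.42)} yaw -0.806
```

arm_command(steps=[[0,[0,0,0],-0.04],[0,[0,0,0],-0.04],[0,[0,0,0],0]])

```text
clock: 14.68
eef_pos: [536.0, -124.2, 101.9]
eef_rot: [-3.14, -0.001, -0.727]
wrist_force: [-4.7, 7.3, 21.4]
finger_gap: 13.7
```

```bash
python3 st.py
```

```text
{'clock': np.float64(14.68), 'eef_pos': array([ 536.02, -124.16,  101.94]), 'wrist_force': array([-4.74,  7.26, 21.4 ]), 'moment': array([ 1.43,  1.23, -0.06]), 'finger_gap': np.float64(13.73)} yaw -0.727
```

arm_command(steps=[[0,[0,0,0],-0.03],[0,[0,0,0],-0.03]])

```text
clock: 14.85
eef_pos: [536.0, -124.1, 101.9]
eef_rot: [-3.139, -0.002, -0.669]
wrist_force: [-5.1, 7.7, 20.5]
finger_gap: 13.5
```

```bash
python3 st.py
```

```text
{'clock': np.float64(14.85), 'eef_pos': array([ 536.04, -124.09,  101.94]), 'wrist_force': array([-5.08,  7.75, 20.52]), 'moment': array([ 1.52,  1.18, -0.18]), 'finger_gap': np.float64(13.45)} yaw -0.669
```

arm_command(steps=[[0,[0,0,0],-0.03],[0,[0,0,0],-0.03]])

```text
clock: 15.02
eef_pos: [536.0, -124.0, 101.9]
eef_rot: [-3.139, -0.002, -0.609]
wrist_force: [-5.1, 8.3, 21.9]
finger_gap: 13.7
```

```bash
python3 st.py
```

```text
{'clock': np.float64(15.02), 'eef_pos': array([ 536.05, -124.04,  101.93]), 'wrist_force': array([-5.09,  8.32, 21.91]), 'moment': array([ 1.64,  1.13, -0.2 ]), 'finger_gap': np.float64(13.66)} yaw -0.609
```

arm_command(steps=[[0,[0,0,0],-0.03],[0,[0,0,0],-0.03]])

```text
clock: 15.18
eef_pos: [536.1, -123.9, 102.0]
eef_rot: [-3.139, -0.002, -0.549]
wrist_force: [-5.9, 9.3, 21.8]
finger_gap: 13.7
```

```bash
python3 st.py
```

```text
{'clock': np.float64(15.18), 'eef_pos': array([ 536.08, -123.94,  101.97]), 'wrist_force': array([-5.91,  9.33, 21.81]), 'moment': array([ 1.75,  1.2 , -0.62]), 'finger_gap': np.float64(13.68)} yaw -0.549
```

arm_command(steps=[[0,[0,0,0],-0.03],[0,[0,0,0],-0.03]])

```text
clock: 15.35
eef_pos: [536.1, -123.9, 102.0]
eef_rot: [-3.139, -0.002, -0.49]
wrist_force: [-5.0, 8.7, 22.0]
finger_gap: 13.9
```

```bash
python3 st.py
```

```text
{'clock': np.float64(15.35), 'eef_pos': array([ 536.06, -123.93,  101.96]), 'wrist_force': array([-5.04,  8.66, 21.96]), 'moment': array([ 1.74,  1.18, -1.  ]), 'finger_gap': np.float64(13.88)} yaw -0.49
```

arm_command(steps=[[0,[0,0,0],-0.03],[0,[0,0,0],-0.03]])

```text
clock: 15.52
eef_pos: [536.0, -123.9, 101.9]
eef_rot: [-3.139, -0.001, -0.43]
wrist_force: [-6.8, 10.0, 24.0]
finger_gap: 14.3
```

```bash
python3 st.py
```

```text
{'clock': np.float64(15.52), 'eef_pos': array([ 535.96, -123.86,  101.95]), 'wrist_force': array([-6.84, 10.04, 24.  ]), 'moment': array([ 1.92,  1.48, -1.26]), 'finger_gap': np.float64(14.29)} yaw -0.43
```

The stop showed at yaw of about −0.55 (0.6 N m), and the two calls I'd already queued overshot it to 1.26 N m. I'll back off now and check the tub.

arm_command(steps=[[0,[0,0,0],0.04],[0,[0,0,0],0.04],[0,[0,0,0],0]])

```text
clock: 15.77
eef_pos: [535.9, -123.8, 101.9]
eef_rot: [-3.139, -0.001, -0.513]
wrist_force: [-6.5, 9.4, 23.3]
finger_gap: 13.7
```

```bash
python3 st.py
python3 - <<'E'
from h import *
p,d=manip.camera("scene");crop("s",p,175,220,335,340,5,"pics/s8.png")
p,d=manip.camera("top");crop("s",p,300,190,460,310,5,"pics/t8.png")
E
```

```text
{'clock': np.float64(15.77), 'eef_pos': array([ 535.91, -123.84,  101.95]), 'wrist_force': array([-6.52,  9.41, 23.33]), 'moment': array([ 1.84,  1.43, -0.71]), 'finger_gap': np.float64(13.66)} yaw -0.513
```

View pics/s8.png

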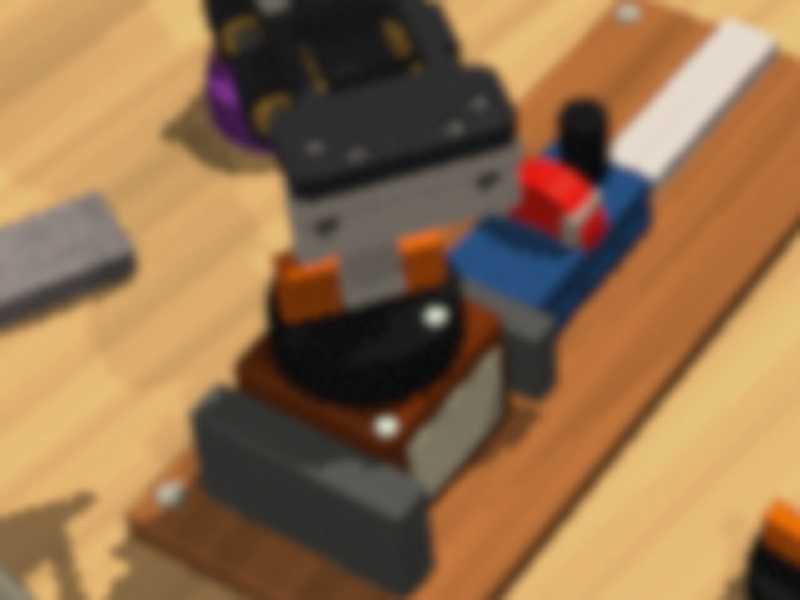

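View pics/t8.png

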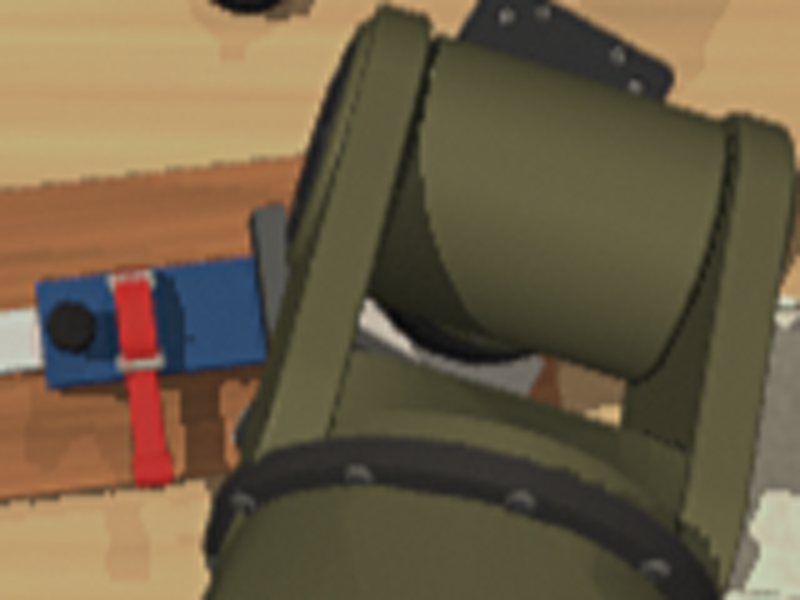

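arm_command(steps=[[0,[0,0,0],0.03],[0,[0,0,0],0.03],[0,[0,0,0],0]])

```text
clock: 16.12
eef_pos: [535.9, -124.0, 101.9]
eef_rot: [-3.14, -0.001, -0.572]
wrist_force: [-6.4, 8.8, 22.2]
finger_gap: 13.4
```

```bash
python3 st.py
python3 - <<'E'
from h import *
from numpy import load
# tub shoulder (z=73) and jaw edges angle in scene, before(s3-like scene) vs now
p,d=manip.camera("scene");P=cloud("scene",d);np.savez("sc9.npz",p=p,d=d)
hsv=cv2.cvtColor(p,cv2.COLOR_RGB2HSV)
# points on tub side faces: use depth cloud in fixture frame
c,s=np.cos(YAW),np.sin(YAW);Q=P[:,:,:2]-O;fxx=c*Q[...,0]+s*Q[...,1];fy=-s*Q[...,0]+c*Q[...,1]
z=P[...,2]
# label side face (+x): z 25..65, fx>20, fy -125..-60
m=(z>22)&(z<68)&(fxx>15)&(fxx<60)&(fy>-120)&(fy<-64)&(d>0)
print(m.sum()); A=np.c_[fy[m],z[m],np.ones(m.sum())]; w=np.ones(m.sum(),bool)
for _ in range(5):
    k=np.linalg.lstsq(A[w],fxx[m][w],rcond=None)[0]; r=fxx[m]-A@k; w=abs(r)<2.5
print("side face fx vs fy slope -> angle",-k[0],k,w.sum(),"fy range",fy[m][w].min(),fy[m][w].max())
E
```

```text
{'clock': np.float64(16.12), 'eef_pos': array([ 535.89, -123.96,  101.94]), 'wrist_force': array([-6.37,  8.77, 22.23]), 'moment': array([ 1.72,  1.48, -0.23]), 'finger_gap': np.float64(13.38)} yaw -0.572
326
side face fx vs fy slope -> angle -0.0012677717496722856 [ 1.26777175e-03 -5.49508734e-03  3.16200060e+01] 325 fy range -119.30767767831216 -64.00926777848215
```

The tub's side face is square to the fixture within 0.002 rad, so the overshoot didn't move it. The torque is relaxed, so I lift now.

arm_command(steps=[[0,[0,0,-0.3],0],[0,[0,0,-0.3],0],[0,[0,0,-0.3],0],[0,[0,0,0],0]])

```text
clock: 16.5
eef_pos: [535.4, -124.2, 109.2]
eef_rot: [-3.141, 0.0, -0.57]
wrist_force: [0.2, 5.2, 4.2]
finger_gap: 13.5
```

```bash
python3 st.py
```

```text
{'clock': np.float64(16.5), 'eef_pos': array([ 535.4 , -124.16,  109.21]), 'wrist_force': array([0.2 , 5.16, 4.23]), 'moment': array([ 1.31,  0.1 , -0.25]), 'finger_gap': np.float64(13.53)} yaw -0.57
```

arm_command(steps=[[0,[0,0,-0.3],0],[0,[0,0,-0.3],0],[0,[0,0,0],0]])

```text
clock: 16.75
eef_pos: [535.2, -124.3, 114.9]
eef_rot: [-3.141, 0.001, -0.57]
wrist_force: [0.5, 5.0, 1.7]
finger_gap: 13.3
```

```bash
python3 st.py
```

```text
{'clock': np.float64(16.75), 'eef_pos': array([ 535.19, -124.26,  114.86]), 'wrist_force': array([0.53, 4.96, 1.65]), 'moment': array([ 1.03,  0.08, -0.1 ]), 'finger_gap': np.float64(13.33)} yaw -0.57
```

It's coming up freely. I'll carry on to clear height and look.

arm_command(steps=[[0,[0,0,-0.5],0],[0,[0,0,-1],0],[0,[0,0,-1],0],[0,[0,0,-1],0],[0,[0,0,0],0]])

```text
clock: 17.17
eef_pos: [536.2, -125.2, 152.8]
eef_rot: [-3.141, -0.004, -0.57]
wrist_force: [0.0, -0.8, 0.1]
finger_gap: 13.5
```

arm_command(steps=[[0,[0,0,-1],0],[0,[0,0,0],0]])

```text
clock: 17.33
eef_pos: [535.7, -125.0, 161.7]
eef_rot: [-3.141, -0.002, -0.57]
wrist_force: [0.4, 0.5, -0.4]
finger_gap: 13.5
```

```bash
python3 st.py;  python3 - <<'E'
from h import *
p,d=manip.camera("scene");crop("s",p,165,190,325,310,5,"pics/s9.png")
plan([474,-315,155],-0.57)
E
```

```text
{'clock': np.float64(17.33), 'eef_pos': array([ 535.73, -124.96,  161.69]), 'wrist_force': array([ 0.43,  0.49, -0.43]), 'moment': array([-0.07,  0.08,  0.  ]), 'finger_gap': np.float64(13.54)} yaw -0.57
p [ 535.6 -124.9  160.8] yaw -0.57 j [-0.296  0.339  1.577 -0.     1.224  0.274]
 shift cm (tool frame) [ 5.08 19.33  0.58] turn -0.0 dist 199.9
```

View pics/s9.png

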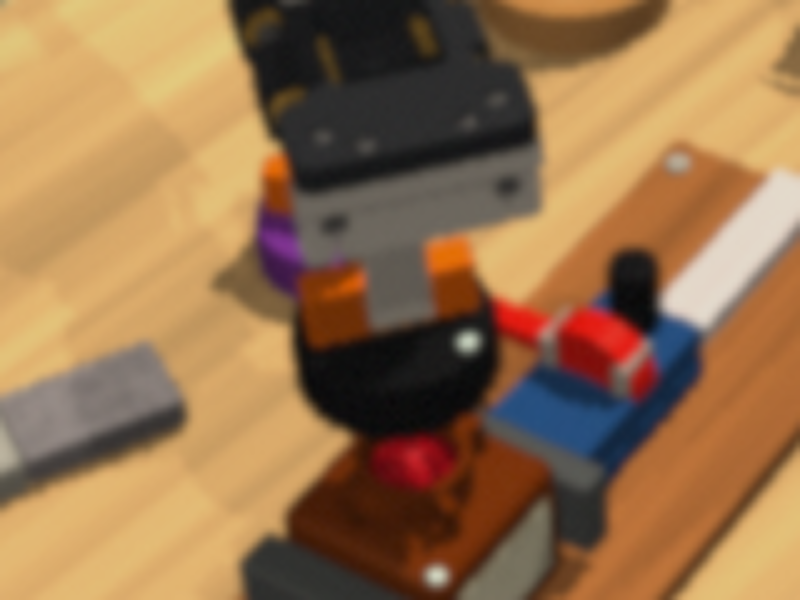

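The cap is off (held at scene px (244,265), with red dye showing below it). Now to the tray.

arm_command(steps=[[0,[0.7,2.7,0],0],[0,[0.7,2.7,0],0],[0,[0.7,2.8,0],0],[0,[0.7,2.8,0],0],[0,[0.7,2.8,0],0]])

```text
clock: 17.8
eef_pos: [489.5, -260.9, 159.6]
eef_rot: [3.142, 0.001, -0.57]
wrist_force: [1.1, 0.3, 0.4]
finger_gap: 13.3
```

arm_command(steps=[[0,[0.8,2.8,0],0],[0,[0.8,2.7,0],0],[0,[0,0,1.5],0],[0,[0,0,2],0],[0,[0,0,2],0]])

```text
clock: 18.22
eef_pos: [473.7, -315.3, 104.1]
eef_rot: [3.142, -0.0, -0.571]
wrist_force: [0.0, 0.3, -1.2]
finger_gap: 13.7
```

arm_command(steps=[[0,[0,0,1.5],0],[0,[0,0,1.0],0],[0,[0,0,0.5],0],[0,[0,0,0],0],[0,[0,0,0],0]])

```text
clock: 18.63
eef_pos: [474.3, -314.9, 75.5]
eef_rot: [3.142, -0.001, -0.57]
wrist_force: [0.2, -0.2, 0.8]
finger_gap: 13.6
```

```bash
python3 st.py;  python3 - <<'E'
from h import *
p,d=manip.camera("scene");crop("s",p,70,250,230,370,5,"pics/s10.png")
plan([474,-315,34],-0.57)
E
```

```text
{'clock': np.float64(18.63), 'eef_pos': array([ 474.29, -314.89,   75.47]), 'wrist_force': array([ 0.2 , -0.15,  0.8 ]), 'moment': array([-0.05,  0.1 ,  0.01]), 'finger_gap': np.float64(13.65)} yaw -0.57
p [ 474.4 -315.    75.8] yaw -0.5699 j [-0.65   0.479  1.594 -0.     1.067 -0.08 ]
 shift cm (tool frame) [-0.04  0.02  4.18] turn 0.0001 dist 41.8
```

View pics/s10.png

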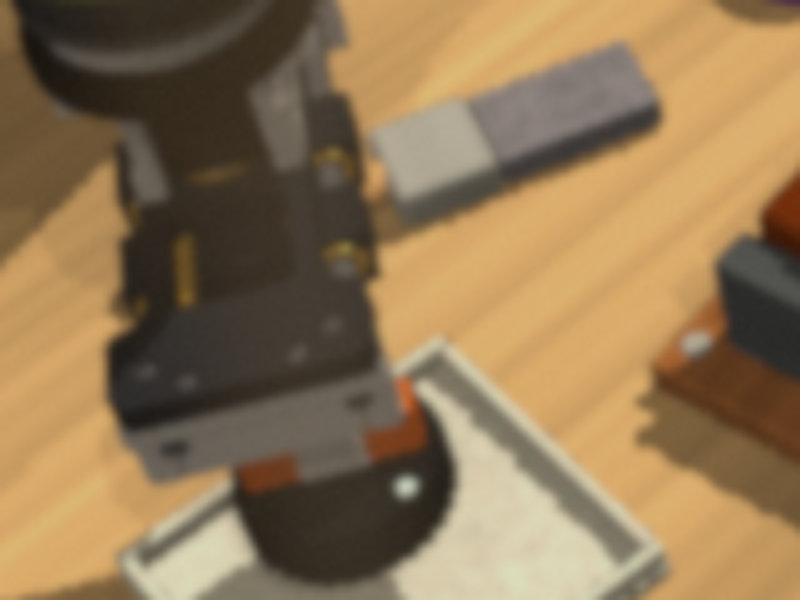

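The cap hangs over the tray (scene px (140,350)). I'll lower it slowly.

arm_command(steps=[[0,[0,0,1.5],0],[0,[0,0,1.3],0],[0,[0,0,0.6],0],[0,[0,0,0.3],0],[0,[0,0,0],0]])

```text
clock: 19.1
eef_pos: [474.1, -314.8, 38.1]
eef_rot: [3.142, -0.0, -0.57]
wrist_force: [-0.2, -0.1, 0.3]
finger_gap: 13.6
```

arm_command(steps=[[0,[0,0,0.2],0],[0,[0,0,0],0],[0,[0,0,0],0]])

```text
clock: 19.35
eef_pos: [474.2, -314.9, 36.5]
eef_rot: [3.142, -0.001, -0.57]
wrist_force: [-0.1, -0.7, -0.2]
finger_gap: 13.6
```

arm_command(steps=[[0,[0,0,0.1],0],[0,[0,0,0],0]])

```text
clock: 19.52
eef_pos: [474.1, -314.8, 35.1]
eef_rot: [3.142, -0.0, -0.57]
wrist_force: [0.2, -0.5, -0.9]
finger_gap: 13.6
```

arm_command(steps=[[0,[0,0,0.1],0],[0,[0,0,0],0]])

```text
clock: 19.68
eef_pos: [474.1, -314.8, 34.0]
eef_rot: [3.142, -0.0, -0.57]
wrist_force: [0.4, -0.2, -0.5]
finger_gap: 13.6
```

arm_command(steps=[[0,[0,0,0.05],0],[0,[0,0,0],0]])

```text
clock: 19.85
eef_pos: [474.2, -314.9, 34.0]
eef_rot: [3.142, -0.0, -0.57]
wrist_force: [-2.5, 1.3, 5.8]
finger_gap: 13.4
```

Contact at TCP z = 34.0, as predicted. I'll release and retreat.

arm_command(steps=[[0.4,[0,0,0],0],[0.4,[0,0,0],0],[0.4,[0,0,0],0],[0.4,[0,0,0],0],[0.4,[0,0,0],0]])

```text
clock: 20.27
eef_pos: [474.0, -314.8, 33.4]
eef_rot: [-3.142, 0.0, -0.57]
wrist_force: [-0.3, 0.7, -0.2]
finger_gap: 37.1
```

arm_command(steps=[[0.4,[0,0,-1],0],[0.4,[0,0,-2.5],0],[0.4,[0,0,-3],0],[0.4,[0,0,-3],0],[0.4,[0,0,-3],0]])

```text
clock: 20.68
eef_pos: [473.9, -314.6, 160.7]
eef_rot: [3.142, -0.0, -0.57]
wrist_force: [0.8, -0.4, -0.2]
finger_gap: 37.6
```

arm_command(steps=[[0.4,[-3,-1.5,-2],0],[0.4,[-3,-1.5,0],0],[0.4,[-3,-1.5,0],0],[0.4,[0,0,0],0],[0.4,[0,0,0],0]])

```text
clock: 21.1
eef_pos: [422.4, -227.7, 179.7]
eef_rot: [3.142, -0.002, -0.569]
wrist_force: [-0.0, 0.8, 0.1]
finger_gap: 37.7
```

```bash
python3 st.py;  python3 - <<'E'
from h import *
p,d=manip.camera("scene");cv2.imwrite("pics/s11.png",p[:,:,::-1]);P=cloud("scene",d)
p2,d2=manip.camera("top");cv2.imwrite("pics/t11.png",p2[:,:,::-1])
hsv=cv2.cvtColor(p,cv2.COLOR_RGB2HSV);m=cv2.inRange(hsv,(5,170,80),(16,255,255))
sel=(m>0)&(d>0)&(abs(P[...,0]-474)<60)&(abs(P[...,1]+315)<60)&(P[...,2]>46)
print("bar top",P[sel].mean(0),sel.sum(),np.percentile(P[sel][:,2],[5,50,95]))
c,s=np.cos(YAW),np.sin(YAW);Q=P[:,:,:2]-O;fxx=c*Q[...,0]+s*Q[...,1];fy=-s*Q[...,0]+c*Q[...,1];z=P[...,2]
m=(z>22)&(z<68)&(fxx>15)&(fxx<60)&(fy>-120)&(fy<-64)&(d>0)
A=np.c_[fy[m],z[m],np.ones(m.sum())]; w=np.ones(m.sum(),bool)
for _ in range(5):
    k=np.linalg.lstsq(A[w],fxx[m][w],rcond=None)[0]; r=fxx[m]-A@k; w=abs(r)<2.5
print("tub angle",-k[0])
E
```

```text
{'clock': np.float64(21.1), 'eef_pos': array([ 422.44, -227.66,  179.71]), 'wrist_force': array([-0.  ,  0.81,  0.13]), 'moment': array([-0.08,  0.1 ,  0.03]), 'finger_gap': np.float64(37.72)} yaw -0.569
bar top [ 475.99435292 -316.03703054   50.59756355] 284 [47.12591612 50.9100245  53.03721139]
tub angle 0.0038758794975504414
```

View pics/s11.png

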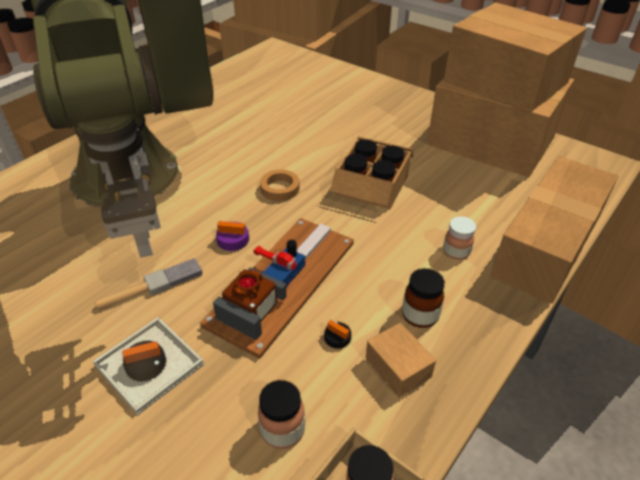

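View pics/t11.png

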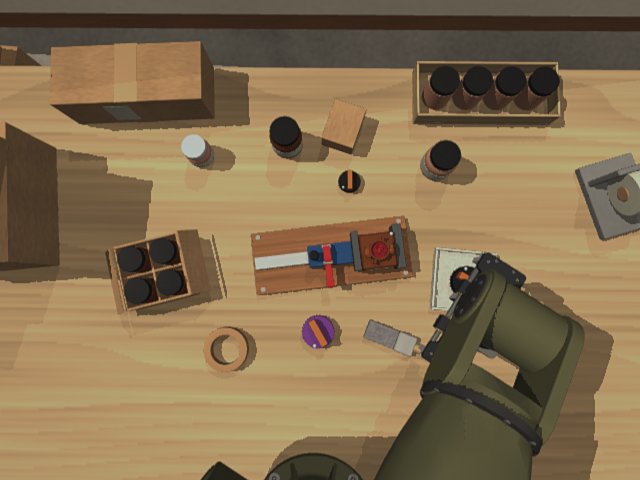

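The cap sits flat in the tray (scene px (145,358)) and its bar top is at z = 51, as expected. The tub is clamped, the lever is flat and the jars haven't moved. One more check on the stop position, then I hand in.

Run:
```python
from h import *
p=cv2.imread("pics/t11.png")
cv2.imwrite("pics/t12.png",cv2.resize(p[220:300,295:415],None,fx=6,fy=6,interpolation=cv2.INTER_CUBIC))
```

```text
(no output)
```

View pics/t12.png

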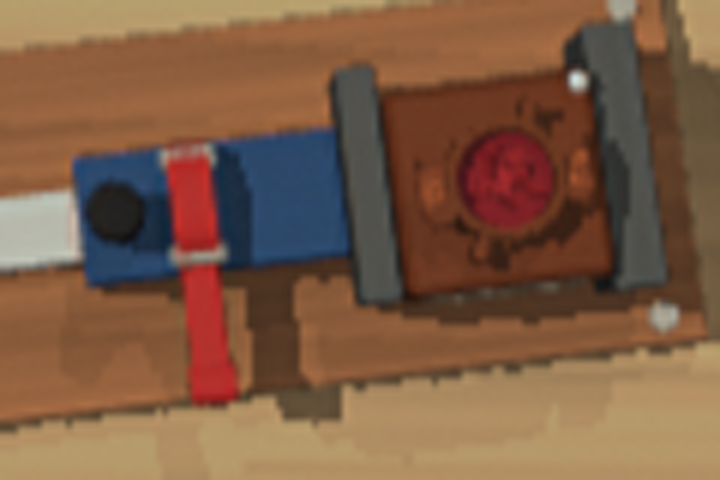

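Run:
```python
from h import *
k=onz("top",295+115/6-.4,220+212/6-.4,78);print("knob fix",fix(k),"stop",50+92-fix(k)[1])
t=onz("top",295+500/6-.4,220+183/6-.4,73);print("tub c",fix(t))
print(manip.sign_off())
```

```text
knob fix [-0.37222678 35.97597019] stop 106.02402980924793
tub c [ -5.60288907 -91.09407963]
the job is handed in; nothing more can be done
None
```

The tub is open, the cap is flat in the tray, and the tub is still clamped and locked. I handed the job in at about 21 s; the hand-in reports no verdict.

**What I did**
- I gripped the stop's knob and slid the stop until the push force rose sharply, then flipped the cam lever flat with the shut fingers.
- I gripped the orange bar and pressed the cap about 5.7 mm to its bottom. Then I turned it counterclockwise to its stop at about 50 degrees, lifted it off, set it in the tray and backed away.

**Last checks**

| Check | Measured | Needed |
|---|---|---|
| Stop position | about 0.106 m | over 0.1035 m |
| Tub centre along the rail | y about −91 mm | −96 to −88 mm |
| Tub squareness | within about 0.004 rad | 0.06 rad |
| Cap's offset from tray centre | about 2 mm | 50 mm |
| Cap bar top height | 50.6 to 50.9 mm | about 51 mm (cap flat on the floor) |

The lever looked flat, and the jars looked unmoved in the last pictures.

**What went wrong:** I queued several small turns at once, so the cap went past its stop. The torque reached about 1.26 N m, above the 0.6 N m you warned about, before I backed off. The tub's side face still measured square right after that and again at the end.

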